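# Draw a spring balance out to the index and hold it for marking

## Robot

A 6-joint arm with a two-finger parallel gripper is mounted at the origin on the work surface. World frame = base frame: x ahead of the robot, y to its left, z up, the work surface at z = 0. Lengths are in m, angles in rad, forces in N, time in s.
With the tool pointing down it reaches from about 0.375 to 0.9 m from the base axis. Payload 3.1 kg.
Tool frame: the origin (TCP) lies midway between the tips of the shut fingers; the grasp point (between the pads) lies 19 mm behind it (manip.tcp_to_grasp is the distance from the TCP to the grasp point, in m); z points along the fingers, y is the direction in which the jaws open and shut (so a half turn about z gives the same grasp; the last joint's range is limited). The gripper opens to 85 mm and grips with 20 to 120 N. Pads are 22 mm wide; open, the fingers measure 114 mm over their backs; the gripper's body (76 mm by 85 mm) begins 54 mm behind the grasp point. The pads swing forward as they close: fully open they stand 13 mm farther back than shut.
Start: joints at [1.05, 0.527, 1.433, -0, 1.181, -0.178], TCP at [0.21, 0.589, 0.231] pointing down, gripper open.
Joint ranges: [-3.08, 3.08], [-0.75, 2.2], [0.22, 2.44], [-1.43, 4.57], [0, 2.65], [-2.85, 2.85]. Speed limits (rad/s): [2.79, 2.79, 3.14, 3.14, 3.14, 3.14].

## Interface

Orientations are given as a 3x3 rotation matrix whose columns are the frame's x, y, z axes.
In Python, from station import telemetry, optics, workorder, manip gives the robot as it stands. The module is installed in compiled form; this text tells all that it offers.
- The arm moves only by the shell command python3 -m creep 'ROWS' [OPENING] [FORCE]. ROWS is JSON, a list of rows, each an object with "offset": the shift along the tool's x, y, z in m, a list of three; "rot": the turn, a rotation vector about the tool's x, y, z in degrees, a list of three. In form: [{"offset": [dx, dy, dz], "rot": [wx, wy, wz]}, ...]. A call has 1 to 10 rows; each row is the pose to reach, as a shift and turn from the pose commanded when the call began, along the tool's axes at that moment; what a row does not reach only later rows make up. A row lasts 1/8 s, in which the tool goes at most 62.5 mm and 10.7 degrees, less where a joint would pass 70% of its speed; a pose out of reach is approached as far as the arm can. A call with a gripper value outside its range is refused whole. OPENING is the gripper's target within -1 to 1 (fully open at 1, half-way at 0, shut at -1), set as the call begins (- or left out, the last holds). The fingers move at their own pace and stop on an object; FORCE is the grip in N (left out, the last holds). Time passes only in rows, so rows that repeat a pose let the fingers close. It gives the time, the measured TCP pose, the force and the opening at its end, in the units of the state.
- telemetry.observe(): the state, without advancing time (a new reading comes with each control period).
- optics.get_image(name): name is "scene" or "side" or "wrist"; returns (picture, depth): 384x512x3 uint8, red, green, blue; 384x512 float32, m along the optical axis (not along the pixel's ray), 0 where there is no reading.
- optics.calibration(name): a dict with "camera_matrix" (3x3 intrinsics, pixels), "k1" (the pictures are not rectified: a ray, as slopes to the right and down, at radius r is drawn at 1 + k1 r^2 times it, then the intrinsics apply), "eye" and "attitude" of the camera in the world. Camera axes: x right, y down, z forward; pixel columns grow to the right and rows downward; lengths in m; the calibration is good to about 2 mm. A picture is of the moment at which its call begins: read the wrist's pose just before it. calibration takes no time and is no camera call; for the wrist camera it gives the pose at the moment of the call.
- workorder.sign_off(): hands the job in, once; it reports no verdict.
The state is a dict: "time_s": time; "joint_pos": joint angles; "qd": joint speeds; "effort": joint torques, N m; "position": TCP position; "orientation": TCP orientation; "ft_force": force on the tool from outside, world axes, zero at the start; "torque": the same for the moment, N m; "finger_gap": finger opening in m.
Only numpy, scipy, OpenCV 4.12 (cv2) and the standard library are available. Lean on these libraries where they do the work, as an engineer would, in place of code of your own. Each camera call takes 0.05 s, during which the arm holds its last target.

## Task

A spring balance is set up on the scale maker's test stand. First lower the stand's open see-through guard gently all the way down onto its stop (do not let it drop or slam), then take the upright wooden grip of the draw slide and pull the slide out against its spring until its pointer stands over the brass rider clamped on the rule, and keep it there: the job finishes with the gripper still holding the grip, pointer over the rider. Pull only with the guard down, and leave the pan, the weight and the screwdriver where they lie.

Things in the scene. Friction and masses are not known exactly. Their poses are not given: they have to be found in the camera images.
- tester: the test stand, fixed: a wooden board 175 x 360 x 20 mm with a grey open-topped sheet-metal housing on it that holds a brass spring-balance tube. Origin on the bench; the housing spans x -60..+60, y -75..+85 mm, its walls end 84 mm above the bench; the board spans x -65..+110, y -275..+85 mm. z is up; +x is the guard's hinge side, away from the robot; the slide is drawn out towards -y.
- guard (a joint): hinge of the guard (rad): 0 = lying flat on its stop, closing the housing; positive = raised; about 1.57 = upright; end stop 1.9. It starts raised 1.3 to 1.75. Hinge friction of 0.1 N m keeps it up there; below about 1.2 it falls by itself unless held. It weighs about 0.35 kg.
- guard_hinge (a point): point on the guard's hinge axis level with the middle of the handle; the axis runs along the stand's y, 88 mm above the bench, 62 mm to the stand's +x side of its origin. The guard is a flat frame 6 mm thick, 156 mm wide, reaching 124 mm from the hinge, with a clear window
- guard_bar (a point): middle of the guard's handle bar, a round steel bar 10 mm thick, straight for about 100 mm parallel to the hinge axis, 165 mm from it. A 36 mm gap for a finger lies between bar and frame. With the guard raised upright the bar is its top edge, about 253 mm above the bench; guard down, the bar lies 88 mm above the bench, 103 mm to the stand's -x side of its origin.
- slide (a joint): draw of the slide (m): 0 = home; positive = pulled out along the stand's -y; end stop 0.105. A spring of 100 N/m pulls it home: about 3 N at home, 7.5 N at 45 mm, 11 N at 80 mm; it returns when let go
- grip (a point): the slide's upright wooden grip, 28 mm (stand x) by 18 mm (stand y), 86 mm tall, its foot 52 mm and its top 138 mm above the bench; this point is the centre of its foot, axes as the stand's. At home it stands 145 mm to the stand's -y side of the stand's origin, 70 mm from the housing. It moves with the slide and cannot turn.
- pointer (a point): tip of the slide's steel pointer, a 3 mm wide tongue reaching out from the foot of the slide towards the stand's +x side, 90 mm from the grip's axis and at the same stand y as it, 50 mm above the bench; axes as the stand's
- rider: the index: a small brass block clamped on the steel rule beside the slide, 12 mm wide along the draw (stand y), 26 mm across, 22 mm high; origin at the centre of its underside, 23 mm above the bench; axes as the stand's. Fixed, 45 to 85 mm towards the stand's -y from the pointer's home; the pointer passes 3 mm above it without touching.
- pan: loose brass pan, 120 mm across, 35 mm high, to the housing's +y side; origin at the centre of its underside; leave it alone
- weight: loose turned steel weight, 40 mm across, 62 mm high, on the bench in front (-x) of the slide's bed; origin at the centre of its underside; leave it alone
- screwdriver: loose screwdriver about 170 mm long, lying to the housing's +y side; leave it alone

How it is judged:
On the way, in this order (a step that is already met when the one before it is completed fails the run):
1. the guard lies down on its stop, the slide still home (value of joint guard below 0.04 rad and value of joint slide below 0.012 m), for 0.2 s.
2. the slide is held by its grip with the pointer over the rider, guard down (y of pointer in the frame of rider between -0.006 and 0.006 m and value of joint guard below 0.04 rad and contact force between the fingers and slide above 2 N), for 0.5 s.
At the end, for the whole second after the job is handed in: the guard is down on its stop (within 0.04 rad); the pointer's middle is over the 12 mm wide rider (within 6 mm of its centre along the draw) and still; the fingers press on the slide's grip with more than 2 N and no loose thing leans on the slide (all of step 2 and velocity of joint slide between -0.01 and 0.01 m/s and not (contact force between pan and slide above 0.5 N) and not (contact force between weight and slide above 0.5 N) and not (contact force between screwdriver and slide above 0.5 N)); the arm keeps its last pose, push and grip.
It fails at once if the guard slams: it comes down its last 0.15 rad faster than 2 rad/s (value of joint guard below 0.15 rad and velocity of joint guard below -2 rad/s).
It fails at once if the slide is drawn while the guard is up (value of joint guard above 0.1 rad and value of joint slide above 0.012 m).
It fails at once if the brass pan is moved more than 20 mm (distance of pan from where it was at the start of the episode above 0.02 m).
It fails at once if the steel weight is moved more than 20 mm (distance of weight from where it was at the start of the episode above 0.02 m).
It fails at once if the screwdriver is moved more than 20 mm (distance of screwdriver from where it was at the start of the episode above 0.02 m).
It also fails if it takes over 56 s, if anything falls off the work surface, if the arm or the gripper's body presses on something with over 40 N, if the wrist force passes 120 N, or if a joint passes its speed limit or range.

## Working session

There is one attempt and no reset: what is moved stays moved. The work goes in short steps, Python scripts to look and compute and a shell command to move; the robot and the scene stay as the last step left them, time stands still between calls to the robot, and variables do not carry over. Pictures are saved under pics/ and viewed, and the job is handed in when it is done.

```bash
mkdir -p pics; ls
cat > h.py <<'E'
import numpy as np, cv2
from station import telemetry, optics, workorder, manip
def snap(n,f):
    c=optics.calibration(n); p,d=optics.get_image(n)
    cv2.imwrite(f'pics/{f}.png',cv2.cvtColor(p,cv2.COLOR_RGB2BGR)); np.savez(f'pics/{f}.npz',p=p,d=d,K=c['camera_matrix'],k1=c['k1'],eye=c['eye'],R=c['attitude'])
    return p,d,c
def load(f):
    return np.load(f'pics/{f}.npz')
def ray(z,u,v):
    K=z['K'];k=float(z['k1'])
    p=cv2.undistortPoints(np.array([[[u,v]]],float),K,np.array([k,0,0,0,0.]))[0,0]
    return np.array(z['eye']),np.array(z['R'])@np.array([p[0],p[1],1.])
def onz(z,u,v,h):
    e,r=ray(z,u,v); return e+r*(h-e[2])/r[2]
def dep(z,u,v):
    e,r=ray(z,u,v); return e+r*z['d'][int(v),int(u)]
def proj(z,P):
    c=np.array(z['R']).T@(np.array(P,float)-z['eye']); a=c[:2]/c[2]; s=1+float(z['k1'])*(a@a)
    return (z['K']@np.r_[a*s,1])[:2]
E
python3 - <<'E'
from h import *
s=telemetry.observe(); print(s)
for n in('scene','side','wrist'):
    p,d,c=snap(n,n+'0'); print(n,c)
E
```

```text
pics
{'time_s': 0.0, 'joint_pos': array([ 1.04951372e+00,  5.28471808e-01,  1.43393346e+00, -7.64410520e-06,
        1.18138837e+00, -1.78475299e-01]), 'qd': array([ 0.0011687 , -0.0003974 , -0.00121969, -0.00049061, -0.00123624,
       -0.00163795]), 'effort': array([ 7.70521074e-04, -4.42347336e+01, -1.78026098e+01, -2.15986011e-04,
        8.39717482e-03, -1.14632178e-05]), 'position': array([0.20967289, 0.58800506, 0.23032025]), 'orientation': array([[-9.41815519e-01,  3.36128458e-01, -1.08993917e-03],
       [ 3.36130006e-01,  9.41813656e-01, -1.91216928e-03],
       [ 3.83785081e-04, -2.16727196e-03, -9.99997578e-01]]), 'ft_force': array([-0.69581365,  0.80573386,  0.55747925]), 'torque': array([ 0.03955705, -0.05194748,  0.02050539]), 'finger_gap': 0.08539291261153142}
scene {'camera_matrix': array([[367.73341827,   0.        , 252.26286242],
       [  0.        , 367.73341827, 189.2192368 ],
       [  0.        ,   0.        ,   1.        ]]), 'k1': 0.03668055269127411, 'eye': array([0.87169492, 0.40398624, 0.85753435]), 'attitude': array([[-0.73311175,  0.57612044, -0.361431
[... 237 characters left out ...]
 0.        ,   0.        ,   1.        ]]), 'k1': 0.03810671738988112, 'eye': array([ 0.4509843 , -0.56638278,  0.45168824]), 'attitude': array([[ 0.9878336 , -0.07688939,  0.13517696],
       [-0.15544608, -0.51398777,  0.84359533],
       [ 0.00461578, -0.85434454, -0.51968654]])}
wrist {'camera_matrix': array([[343.08514326,   0.        , 252.26963227],
       [  0.        , 343.08514326, 181.65265627],
       [  0.        ,   0.        ,   1.        ]]), 'k1': -0.04514258275904599, 'eye': array([0.14349973, 0.61192742, 0.3726101 ]), 'attitude': array([[ 0.33714334,  0.90503401,  0.25932184],
       [ 0.94145098, -0.32348527, -0.09501228],
       [-0.00210255,  0.27617156, -0.96110606]])}
```

View pics/scene0.png

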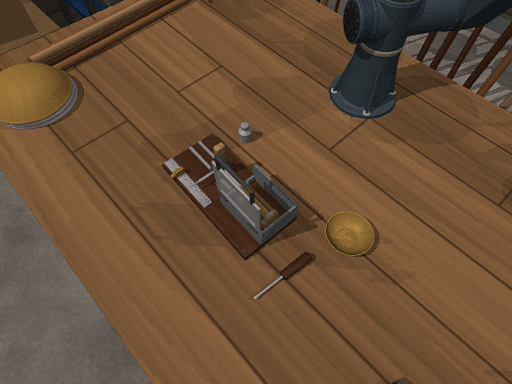

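View pics/side0.png

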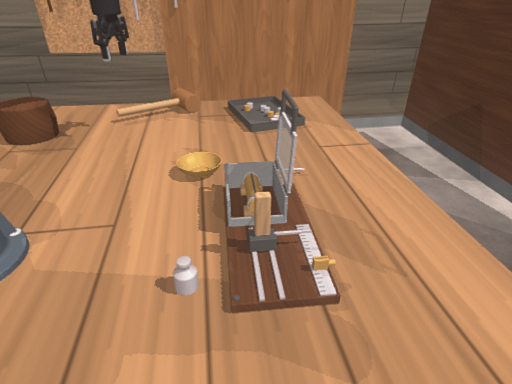

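View pics/wrist0.png

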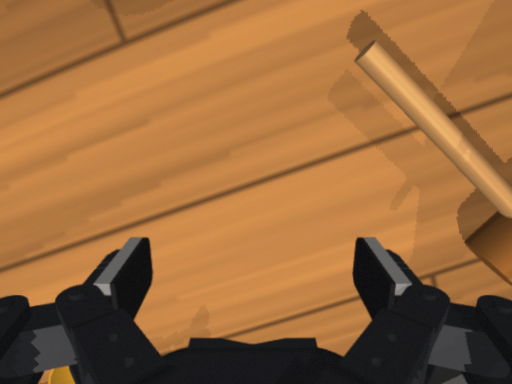

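The scene view shows the board (corners near (164,162), (213,136), (248,258)) and the guard up. The side view shows the grip near (262,215), the rider near (321,263) and the weight near (185,277). I'll enlarge both for accuracy.

Run:
```python
import cv2
a=cv2.imread('pics/scene0.png')[120:270,150:320]; cv2.imwrite('pics/scene0z.png',cv2.resize(a,None,fx=4,fy=4,interpolation=cv2.INTER_CUBIC))
a=cv2.imread('pics/side0.png')[85:315,170:350]; cv2.imwrite('pics/side0z.png',cv2.resize(a,None,fx=2.6,fy=2.6,interpolation=cv2.INTER_CUBIC))
```

```text
(no output)
```

View pics/scene0z.png

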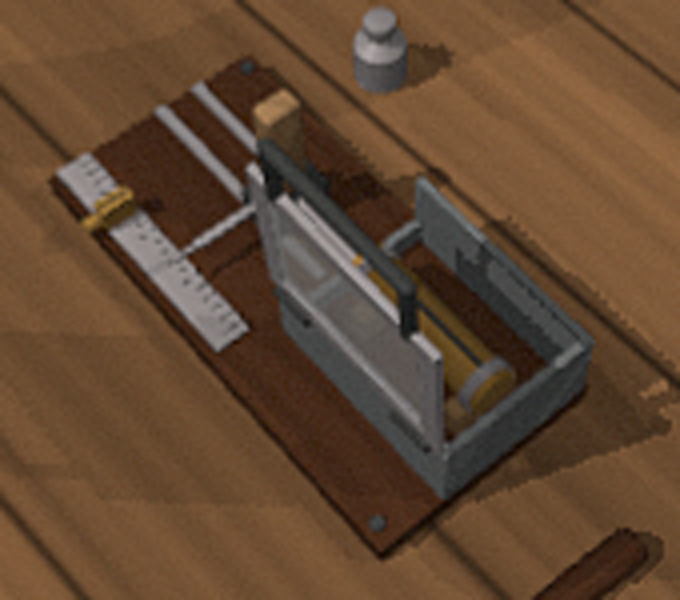

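View pics/side0z.png

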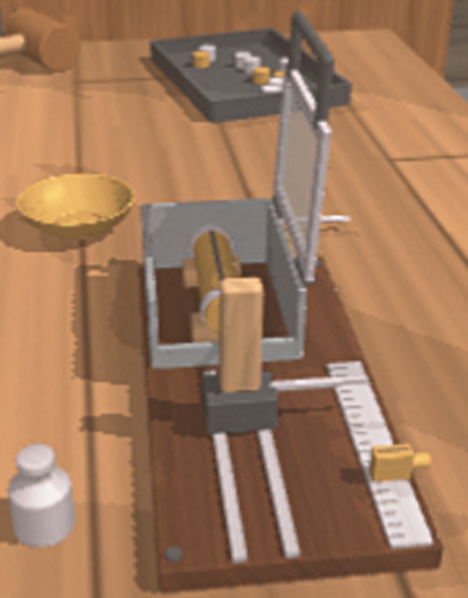

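Run:
```python
from h import *
z=load('scene0'); s=load('side0')
Z=lambda x,y:(150+(x-1.5)/4,120+(y-1.5)/4); S=lambda x,y:(170+(x-.8)/2.6,85+(y-.8)/2.6)
loc=np.array([[110,-275],[-65,-275],[110,85]])/1000
W=np.array([onz(z,*Z(*p),.02)[:2] for p in((53,182),(248,57),(380,549))])
print(W, [np.linalg.norm(W[0]-W[1]),np.linalg.norm(W[0]-W[2])])
# rigid fit
a=loc-loc.mean(0);b=W-W.mean(0);th=np.arctan2((a[:,0]*b[:,1]-a[:,1]*b[:,0]).sum(),(a*b).sum())
R=np.array([[np.cos(th),-np.sin(th)],[np.sin(th),np.cos(th)]]);t=W.mean(0)-R@loc.mean(0)
print('yaw',np.degrees(th),t,(W-(loc@R.T+t))*1000)
np.savez('stand.npz',R=R,t=t)
w=lambda x,y,h:np.r_[R@[x,y]+t,h]
L=lambda P:np.r_[R.T@(P[:2]-t),P[2]]
print('side corners',[L(onz(s,*S(*p),.02))*1000 for p in((160,574),(441,545))])
print('griptop scene',L(onz(z,*Z(278,104),.138))*1000,'side',L(onz(s,*S(242,284),.138))*1000)
print('rider scene',L(onz(z,*Z(112,202),.045))*1000, L(onz(z,*Z(120,188),.045))*1000,'side',L(onz(s,*S(390,446),.045))*1000)
print('pointer sc',L(onz(z,*Z(183,250),.05))*1000,'side',L(onz(s,*S(368,381),.05))*1000)
print('weight',L(onz(z,*Z(380,18),.062))*1000,'side',L(onz(s,*S(36,453),.062))*1000)
for nm,za,f,pts in(('sc',z,Z,((265,150),(408,290))),('si',s,S,((298,18),(328,62)))):
  for p in pts:
    e,r=ray(za,*f(*p)); 
    # bar angle: intersect with cylinder dist .165 from hinge
    e=L(e);r=np.r_[R.T@r[:2],r[2]]
    dx=lambda k:np.hypot(*(e+k*r)[[0,2]]-np.array([.062,.088]))-.165
    ks=np.linspace(.1,1.6,3000);v=np.array([dx(k) for k in ks]);i=np.where(v[1:]*v[:-1]<0)[0]
    for j in i:
      P=e+ks[j]*r; print(nm,p,P*1000,'ang',np.arctan2(P[2]-.088,.062-P[0]))
for nm,za in(('sc',z),('si',s)):
  im=cv2.imread('pics/%s0.png'%('scene' if nm=='sc' else 'side'))
```

```text
[[ 0.64605172 -0.19002232]
 [ 0.47531997 -0.18569022]
 [ 0.65958601  0.16127594]] [np.float64(0.17078669718119247), np.float64(0.3515588792734823)]
yaw -2.054670250827656 [0.54757635 0.08527389] [[-1.59431063  3.47082221]
 [ 2.56143182  1.52864011]
 [-0.96712119 -4.99946232]]
side corners [array([ -66.10455081, -280.94798809,   20.        ]), array([ 106.46272402, -278.33637099,   20.        ])]
griptop scene [  -0.96020804 -146.75600871  138.        ] side [  -1.18828208 -151.69681993  138.        ]
rider scene [  93.69045621 -214.76223637   45.        ] [  83.11361947 -220.67978798   45.        ] side [  89.82776293 -214.70120703   45.        ]
pointer sc [  81.70560967 -150.57915817   50.        ] side [  90.88124928 -151.54747286   50.        ]
weight [-136.85819238 -211.01740676   62.        ] side [-138.08342283 -213.9402665    62.        ]
sc (265, 150) [ 72.40097992 -51.57394842 252.99865245] ang 1.6337497870891573
sc (265, 150) [ -43.3897369  -235.66722153  -38.56634814] ang -0.8764415547286116
sc (408, 290) [ 71.29414658  58.44889902 253.08401428] ang 1.6270364513970335
sc (408, 290) [-44.68743119 -72.19450645 -37.58031587] ang -0.866560452240229
si (298, 18) [ 69.34898284  53.48618605 252.92820003] ang 1.615325551495867
si (298, 18) [220.40011125 804.09081929  42.26321707] ang -2.8604959263088094
si (328, 62) [ 69.69120464 -55.66574312 252.96064401] ang 1.6173870683995248
si (328, 62) [220.65783237 577.37388613  42.95217279] ang -2.8649427586368166
```

```bash
cat >> h.py <<'E'
from scipy.spatial.transform import Rotation as Ro
st=np.load('stand.npz') if __import__('os').path.exists('stand.npz') else None
def w(x,y,h): return np.r_[st['R']@[x,y]+st['t'],h]
def L(P): return np.r_[st['R'].T@(np.array(P)[:2]-st['t']),P[2]]
def Rdes(yaw): # tool y at world yaw deg, z down
    c,s=np.cos(np.radians(yaw)),np.sin(np.radians(yaw)); y=np.array([c,s,0]);z=np.array([0,0,-1.]);return np.c_[np.cross(y,z),y,z]
def move(P,yaw):
    s=telemetry.observe(); O=s['orientation']
    return np.round(O.T@(np.array(P)-s['position']),4), np.round(Ro.from_matrix(O.T@Rdes(yaw)).as_rotvec(degrees=True),2)
E
python3 - <<'E'
from h import *
P=w(.070,0,.33); print(P,move(P,-2)); print(move(P-[0,0,.05],-2))
E
```

```text
[0.61753134 0.08276417 0.33      ] (array([-0.5539, -0.3391, -0.099 ]), array([-9.000e-02,  5.000e-02,  7.236e+01]))
(array([-0.5539, -0.339 , -0.049 ]), array([-9.000e-02,  5.000e-02,  7.236e+01]))
```

```bash
python3 -m creep '[{"offset":[-0.03,-0.02,-0.05],"rot":[0,0,8]},{"offset":[-0.08,-0.05,-0.08],"rot":[0,0,18]},{"offset":[-0.13,-0.08,-0.099],"rot":[0,0,28]},{"offset":[-0.18,-0.11,-0.099],"rot":[0,0,38]},{"offset":[-0.23,-0.14,-0.099],"rot":[0,0,48]},{"offset":[-0.28,-0.17,-0.099],"rot":[0,0,58]},{"offset":[-0.33,-0.2,-0.099],"rot":[0,0,66]},{"offset":[-0.38,-0.232,-0.099],"rot":[0,0,72]},{"offset":[-0.43,-0.263,-0.099],"rot":[0,0,72.3]},{"offset":[-0.48,-0.294,-0.099],"rot":[0,0,72.3]}]' 0.2 30
python3 -c "
from h import *
print(move(w(.070,0,.33),-2))"
```

```text
time_s: 1.4
position: [0.5641, 0.1487, 0.33]
orientation: [[0.034, 0.999, -0.001], [0.999, -0.034, 0.0], [0.0, -0.001, -1.0]]
ft_force: [0.3, 1.3, 0.4]
finger_gap: 0.0511
(array([-0.0641,  0.0557,  0.    ]), array([-0.03, -0.01,  0.05]))
```

```bash
python3 -m creep '[{"offset":[-0.032,0.028,0],"rot":[0,0,0]},{"offset":[-0.064,0.055,0],"rot":[0,0,0]},{"offset":[-0.064,0.055,0],"rot":[0,0,0]}]'
python3 -c "
from h import *
snap('wrist','wrist1');snap('side','side1')
print(telemetry.observe()['position'])"
```

```text
time_s: 1.78
position: [0.6176, 0.0818, 0.3294]
orientation: [[0.038, 0.999, -0.0], [0.999, -0.038, -0.001], [-0.001, -0.0, -1.0]]
ft_force: [0.2, 1.2, 0.8]
finger_gap: 0.051
[0.61562016 0.08447493 0.32961642]
```

View pics/wrist1.png

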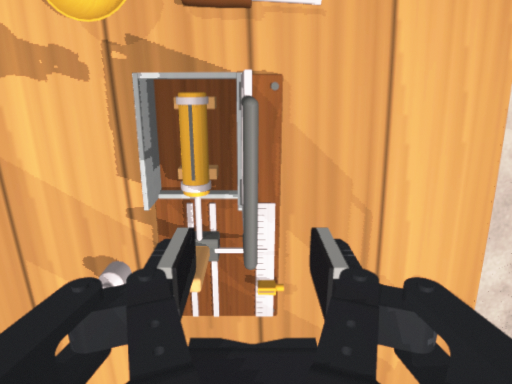

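View pics/side1.png

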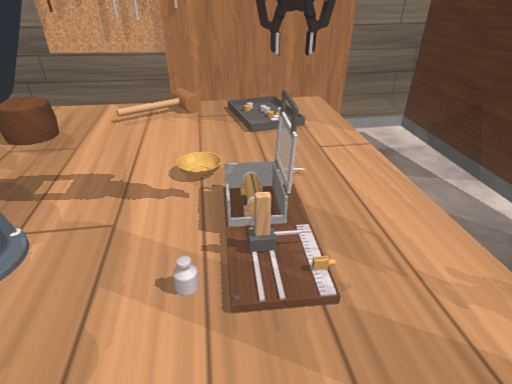

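The bar runs from about (249,98) to (250,268) in the wrist view, the rider is near (267,288) and the pointer near y=250. I'll measure them from here.

Run:
```python
from h import *
z=load('wrist1')
for n,u,v,h in(('bar0',250,101,.253),('bar1',250,264,.253),('corner',282.5,74,.02),('corner2',275,315,.02),('hous top fl',134,75,.084),('hous tr',243,73,.084),('rider',266,288,.045),('pointer',230,250,.05)):
    P=onz(z,u,v,h); print(n,P.round(4),(L(P)*1000).round(1))
print(z['eye'])
```

```text
bar0 [0.6181 0.1413 0.253 ] [ 68.5  58.5 253. ]
bar1 [0.6135 0.0279 0.253 ] [ 68. -55. 253.]
corner [0.6584 0.1616 0.02  ] [108.   80.2  20. ]
corner2 [ 0.6417 -0.1952  0.02  ] [ 104.1 -277.    20. ]
hous top fl [0.4916 0.166  0.084 ] [-58.9  78.7  84. ]
hous tr [0.6103 0.1629 0.084 ] [59.9 79.8 84. ]
rider [ 0.6285 -0.1297  0.045 ] [  88.6 -211.9   45. ]
pointer [ 0.5811 -0.065   0.05  ] [  38.9 -149.    50. ]
[0.6200921  0.15201972 0.47148786]
```

```bash
python3 - <<'E'
import numpy as np
s=np.load('stand.npz'); np.savez('stand.npz',R=s['R'],t=s['t']+s['R']@[-.001,-.004])
E
python3 -m creep '[{"offset":[0,0,0.03],"rot":[0,0,0]},{"offset":[0,0,0.06],"rot":[0,0,0]},{"offset":[0,0,0.08],"rot":[0,0,0]},{"offset":[0,0,0.096],"rot":[0,0,0]},{"offset":[0,0,0.096],"rot":[0,0,0]}]'
python3 -m creep '[{"offset":[0,0,0],"rot":[0,0,0]},{"offset":[0,0,0],"rot":[0,0,0]},{"offset":[0,0,0],"rot":[0,0,0]},{"offset":[0,0,0],"rot":[0,0,0]}]' -1 30
python3 -c "
from h import *
snap('scene','scene2');snap('wrist','wrist2')"
```

```text
time_s: 2.5
position: [0.6148, 0.0855, 0.2332]
orientation: [[0.033, 0.999, -0.003], [0.999, -0.033, 0.0], [0.0, -0.003, -1.0]]
ft_force: [-0.1, -1.4, 0.1]
finger_gap: 0.0511
time_s: 3.0
position: [0.6167, 0.0846, 0.2354]
orientation: [[0.034, 0.999, 0.002], [0.999, -0.034, 0.0], [0.0, 0.002, -1.0]]
ft_force: [0.0, -0.0, 4.9]
finger_gap: 0.0086
```

View pics/scene2.png

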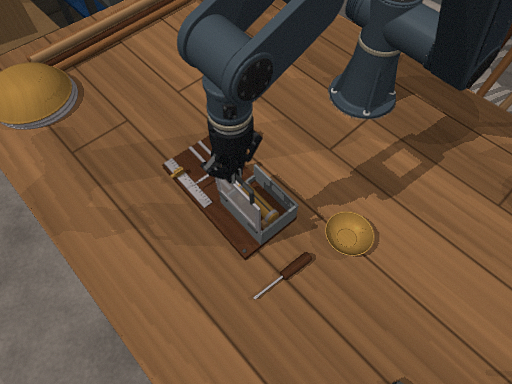

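View pics/wrist2.png

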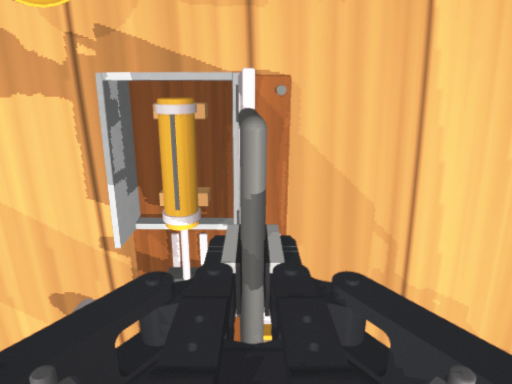

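```bash
python3 -m creep '[{"offset":[0,-0.004,0],"rot":[0,0,0]},{"offset":[0,-0.011,0],"rot":[0,0,0]},{"offset":[0,-0.022,0.0005],"rot":[0,0,0]},{"offset":[0,-0.0353,0.0022],"rot":[0,0,0]},{"offset":[0,-0.0482,0.005],"rot":[0,0,0]},{"offset":[0,-0.0609,0.0088],"rot":[0,0,0]},{"offset":[0,-0.0731,0.0136],"rot":[0,0,0]},{"offset":[0,-0.0731,0.0136],"rot":[0,0,0]}]'
python3 -c "
from h import *
snap('side','side3')"
```

```text
time_s: 4.1
position: [0.54, 0.0875, 0.2193]
orientation: [[0.034, 0.999, -0.006], [0.999, -0.034, 0.001], [0.0, -0.006, -1.0]]
ft_force: [-1.2, 3.1, 0.6]
finger_gap: 0.0087
```

View pics/side3.png

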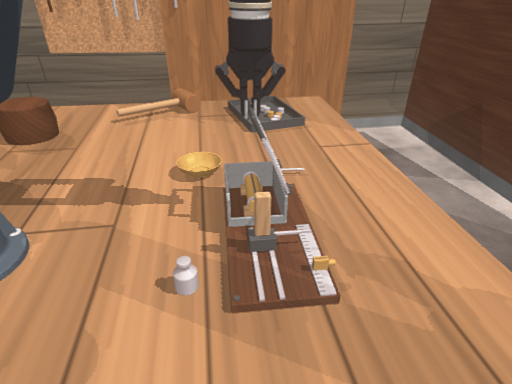

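```bash
python3 -m creep '[{"offset":[0,-0.0119,0.0057],"rot":[0,0,0]},{"offset":[0,-0.0233,0.0124],"rot":[0,0,0]},{"offset":[0,-0.0341,0.02],"rot":[0,0,0]},{"offset":[0,-0.0443,0.0284],"rot":[0,0,0]},{"offset":[0,-0.0538,0.0376],"rot":[0,0,0]},{"offset":[0,-0.0625,0.0475],"rot":[0,0,0]},{"offset":[0,-0.0703,0.0581],"rot":[0,0,0]},{"offset":[0,-0.0773,0.0692],"rot":[0,0,0]},{"offset":[0,-0.0834,0.081],"rot":[0,0,0]},{"offset":[0,-0.0834,0.081],"rot":[0,0,0]}]'
python3 -c "
from h import *
snap('side','side4')"
```

```text
time_s: 5.4
position: [0.4582, 0.0898, 0.1385]
orientation: [[0.034, 0.999, -0.004], [0.999, -0.034, -0.0], [-0.0, -0.004, -1.0]]
ft_force: [0.2, 3.7, -2.4]
finger_gap: 0.0087
```

View pics/side4.png

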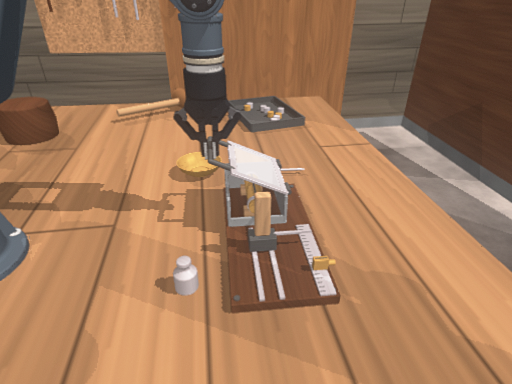

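```bash
python3 -m creep '[{"offset":[0,-0.0052,0.0121],"rot":[0,0,0]},{"offset":[0,-0.0093,0.0246],"rot":[0,0,0]},{"offset":[0,-0.0125,0.0374],"rot":[0,0,0]},{"offset":[0,-0.0144,0.0485],"rot":[0,0,0]},{"offset":[0,-0.015,0.055],"rot":[0,0,0]},{"offset":[0,-0.0155,0.06],"rot":[0,0,0]},{"offset":[0,-0.0157,0.064],"rot":[0,0,0]},{"offset":[0,-0.0158,0.067],"rot":[0,0,0]},{"offset":[0,-0.0158,0.07],"rot":[0,0,0]},{"offset":[0,-0.0158,0.07],"rot":[0,0,0]}]'
python3 -c "
from h import *
snap('side','side5')"
```

```text
time_s: 6.7
position: [0.443, 0.0903, 0.0694]
orientation: [[0.034, 0.999, -0.002], [0.999, -0.034, -0.0], [-0.0, -0.002, -1.0]]
ft_force: [-4.6, -0.1, -2.1]
finger_gap: 0.0089
```

View pics/side5.png

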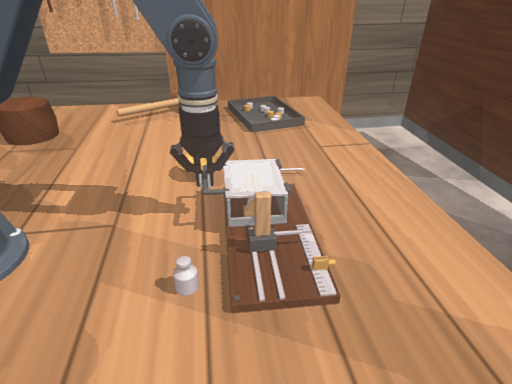

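```bash
python3 -m creep '[{"offset":[0,0,0.001],"rot":[0,0,0]},{"offset":[0,0,0.002],"rot":[0,0,0]},{"offset":[0,0,0.003],"rot":[0,0,0]},{"offset":[0,0,0.003],"rot":[0,0,0]}]'
```

```text
time_s: 7.25
position: [0.443, 0.0903, 0.0672]
orientation: [[0.033, 0.999, -0.002], [0.999, -0.033, -0.0], [-0.0, -0.002, -1.0]]
ft_force: [-6.5, 0.9, 4.5]
finger_gap: 0.009
```

```bash
python3 -m creep '[{"offset":[0,0,0],"rot":[0,0,0]},{"offset":[0,0,0],"rot":[0,0,0]},{"offset":[0,0,0],"rot":[0,0,0]},{"offset":[0,0,-0.01],"rot":[0,0,0]},{"offset":[0,0,-0.03],"rot":[0,0,0]},{"offset":[0,0,-0.06],"rot":[0,0,0]},{"offset":[0,0,-0.1],"rot":[0,0,0]},{"offset":[0,0,-0.15],"rot":[0,0,0]}]' -0.4
python3 -c "
from h import *
snap('side','side6');snap('scene','scene6')
G=w(0,-.145,.2);print(G, L(telemetry.observe()['position']),move(G,88),move(G,-92))"
```

```text
time_s: 8.25
position: [0.4433, 0.0904, 0.2181]
orientation: [[0.034, 0.999, -0.001], [0.999, -0.034, 0.0], [-0.0, -0.001, -1.0]]
ft_force: [0.0, 0.1, -1.4]
finger_gap: 0.0261
[ 0.54123488 -0.06359446  0.2       ] [-0.09921352  0.0055274   0.22192259] (array([-0.1508,  0.0986,  0.0232]), array([  0.56,   0.57, -89.92])) (array([-0.1508,  0.0986,  0.0232]), array([ 0.57, -0.56, 90.08]))
```

View pics/side6.png

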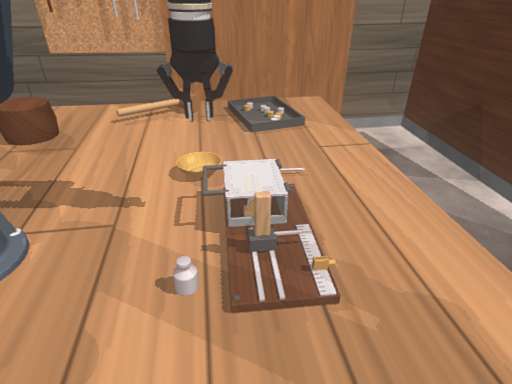

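View pics/scene6.png

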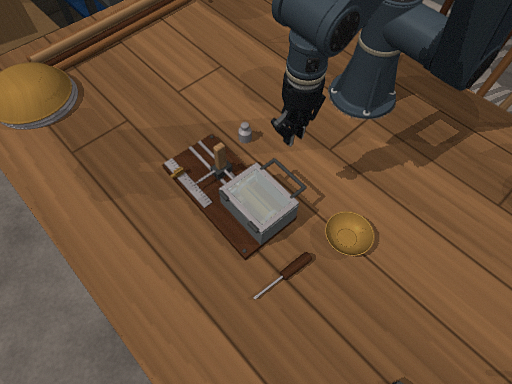

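```bash
python3 -m creep '[{"offset":[-0.015,0.01,0],"rot":[0,0,9]},{"offset":[-0.033,0.022,0],"rot":[0,0,19]},{"offset":[-0.05,0.033,0],"rot":[0,0,29]},{"offset":[-0.068,0.045,0],"rot":[0,0,39]},{"offset":[-0.085,0.056,0],"rot":[0,0,49]},{"offset":[-0.102,0.067,0],"rot":[0,0,59]},{"offset":[-0.12,0.079,0],"rot":[0,0,69]},{"offset":[-0.137,0.09,0],"rot":[0,0,79]},{"offset":[-0.151,0.0986,0],"rot":[0,0,90]},{"offset":[-0.151,0.0986,0],"rot":[0,0,90]}]' 0.2
python3 -m creep '[{"offset":[0,0,0],"rot":[0,0,1]},{"offset":[0,0,0],"rot":[0,0,1]}]'
python3 -c "
from h import *
snap('wrist','wrist7');snap('side','side7')
print(move(w(0,-.145,.2),-92))"
```

```text
time_s: 9.6
position: [0.5375, -0.0646, 0.2165]
orientation: [[0.999, -0.033, 0.0], [-0.033, -0.999, -0.0], [0.0, 0.0, -1.0]]
ft_force: [1.0, 0.1, 0.7]
finger_gap: 0.0509
time_s: 9.85
position: [0.5367, -0.0631, 0.2166]
orientation: [[0.999, -0.049, -0.001], [-0.049, -0.999, 0.0], [-0.001, -0.0, -1.0]]
ft_force: [-0.6, 0.1, 0.6]
finger_gap: 0.0515
(array([0.0043, 0.0002, 0.0167]), array([-0.01,  0.02, -0.85]))
```

View pics/wrist7.png

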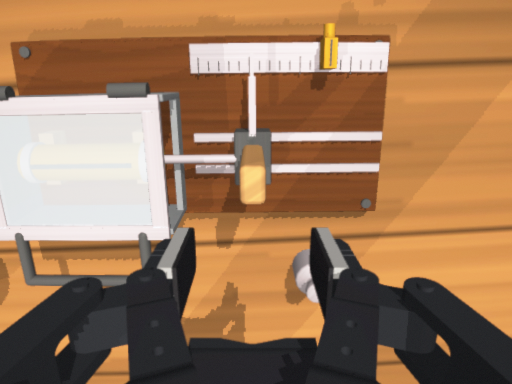

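View pics/side7.png

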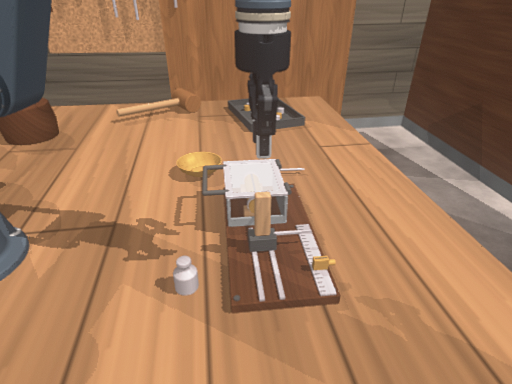

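The wrist view shows the pointer tip at (252,75), the rider's centre mark at (330,50) and the grip top around (253,187). Next I'll work out the draw and the grip position.

Run:
```python
from h import *
z=load('wrist7'); s=load('side7')
im=cv2.imread('pics/wrist7.png'); cv2.imwrite('pics/w7z.png',cv2.resize(im[15:225,150:400],None,fx=3,fy=2.8,interpolation=cv2.INTER_CUBIC))
for n,u,v,h in(('tip',252,76,.05),('tip base',252.5,125,.05),('rider',330,50,.045),('gtop',252.5,186,.138),('bTL',12,42,.02),('bTR',388,36,.02),('bBR',377,211,.02)):
    P=onz(z,u,v,h); print(n,P.round(4),(L(P)*1000).round(1))
```

```text
tip [ 0.6125 -0.0666  0.05  ] [  71.3 -145.4   50. ]
tip base [ 0.5703 -0.0649  0.05  ] [  29.1 -145.3   50. ]
rider [ 0.631 -0.135  0.045] [  92.3 -213.1   45. ]
gtop [ 0.54   -0.0633  0.138 ] [  -1.3 -144.8  138. ]
bTL [0.6578 0.1586 0.02  ] [108.6  81.2  20. ]
bTR [ 0.6432 -0.1945  0.02  ] [ 106.6 -272.2   20. ]
bBR [ 0.4699 -0.1921  0.02  ] [ -66.7 -275.9   20. ]
```

View pics/w7z.png

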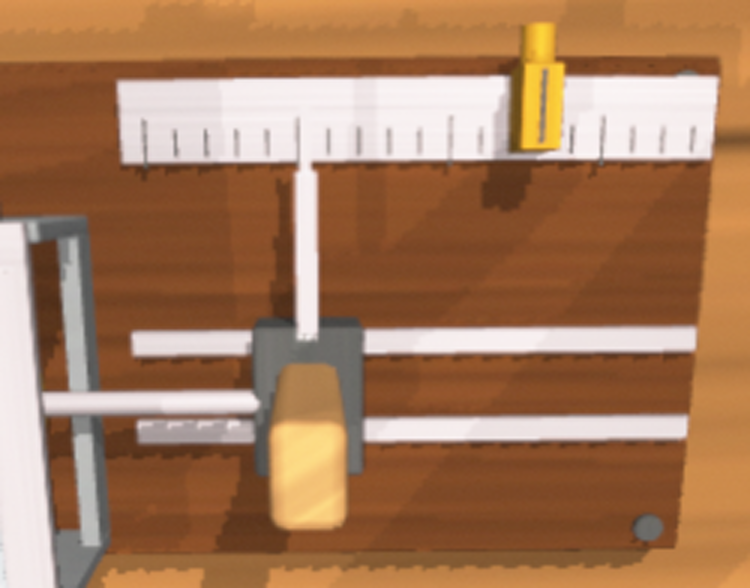

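```bash
python3 -m creep '[{"offset":[0.004,0,0],"rot":[0,0,-1]},{"offset":[0.004,0,0.04],"rot":[0,0,-1]},{"offset":[0.004,0,0.075],"rot":[0,0,-1]},{"offset":[0.004,0,0.105],"rot":[0,0,-1]},{"offset":[0.004,0,0.13],"rot":[0,0,-1]},{"offset":[0.004,0,0.13],"rot":[0,0,-1]}]'
python3 -c "
from h import *
snap('wrist','wrist8')"
```

```text
time_s: 10.7
position: [0.5402, -0.0636, 0.085]
orientation: [[0.999, -0.033, -0.004], [-0.033, -0.999, 0.001], [-0.004, -0.001, -1.0]]
ft_force: [0.6, 0.0, 0.6]
finger_gap: 0.0515
```

View pics/wrist8.png

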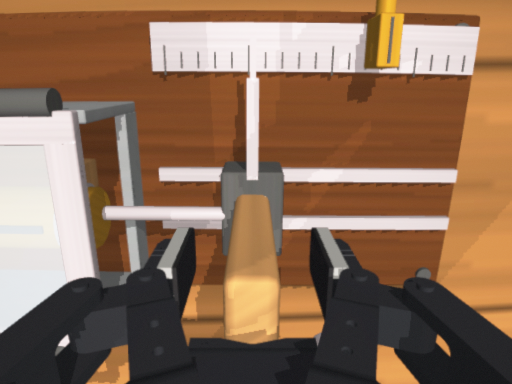

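The grip stands centred between the jaws in this view; the pointer is at x≈252 and the rider mark at x≈391. Closing now.

```bash
python3 -m creep '[{"offset":[0,0,0],"rot":[0,0,0]},{"offset":[0,0,0],"rot":[0,0,0]},{"offset":[0,0,0],"rot":[0,0,0]},{"offset":[0,0,0],"rot":[0,0,0]}]' -1 60
python3 - <<'E'
from h import *
snap('wrist','wrist9'); z=load('wrist9')
im=cv2.imread('pics/wrist9.png'); cv2.imwrite('pics/w9z.png',cv2.resize(im[0:200,140:480],None,fx=2.3,fy=2.3,interpolation=cv2.INTER_CUBIC))
E
```

```text
time_s: 11.25
position: [0.5422, -0.0638, 0.0881]
orientation: [[0.999, -0.035, 0.003], [-0.035, -0.999, 0.0], [0.003, -0.0, -1.0]]
ft_force: [0.8, 2.1, 5.6]
finger_gap: 0.0172
```

View pics/w9z.png

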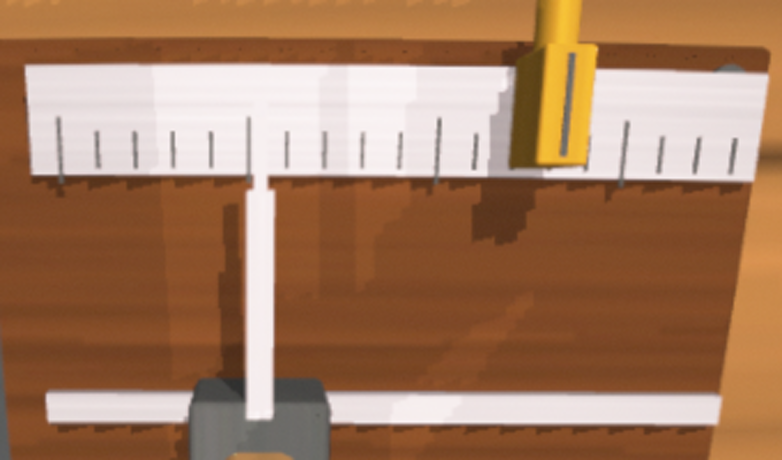

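Run:
```python
from h import *
z=load('wrist9')
a=onz(z,140+259/2.3,180/2.3,.05); b=onz(z,140+262/2.3,110/2.3,.05);r=onz(z,140+569/2.3,105/2.3,.045)
print(*[(L(P)*1000).round(1) for P in(a,b,r)]); O=telemetry.observe()['orientation']; print(O.T@(r-a))
```

```text
[  73.5 -145.3   50. ] [  88.1 -145.9   50. ] [  90.1 -214.2   45. ]
[0.01649302 0.06897632 0.00503378]
```

```bash
python3 -m creep '[{"offset":[0,0.003,0],"rot":[0,0,0]},{"offset":[0,0.009,0],"rot":[0,0,0]},{"offset":[0,0.017,0],"rot":[0,0,0]},{"offset":[0,0.026,0],"rot":[0,0,0]},{"offset":[0,0.035,0],"rot":[0,0,0]},{"offset":[0,0.044,0],"rot":[0,0,0]},{"offset":[0,0.052,0],"rot":[0,0,0]},{"offset":[0,0.058,0],"rot":[0,0,0]},{"offset":[0,0.062,0],"rot":[0,0,0]},{"offset":[0,0.062,0],"rot":[0,0,0]}]'
python3 - <<'E'
from h import *
snap('wrist','wrist10'); z=load('wrist10')
im=cv2.imread('pics/wrist10.png'); cv2.imwrite('pics/w10z.png',cv2.resize(im[0:200,140:480],None,fx=2.3,fy=2.3,interpolation=cv2.INTER_CUBIC))
E
```

```text
time_s: 12.55
position: [0.5399, -0.1243, 0.0881]
orientation: [[0.999, -0.035, 0.002], [-0.035, -0.999, 0.002], [0.002, -0.002, -1.0]]
ft_force: [1.2, 8.2, 7.2]
finger_gap: 0.0178
```

View pics/w10z.png

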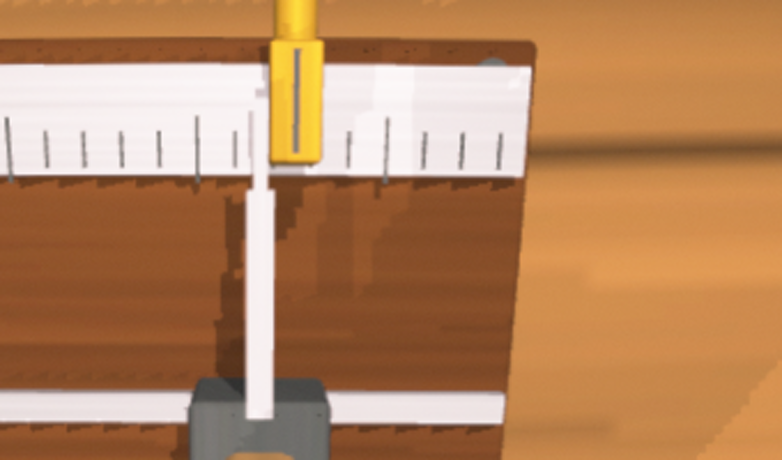

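```bash
python3 - <<'E'
from h import *
z=load('wrist10')
a=onz(z,140+261/2.3,120/2.3,.05);r=onz(z,140+297/2.3,105/2.3,.045)
print(*[(L(P)*1000).round(1) for P in(a,r)])
E
python3 -m creep '[{"offset":[0,0.003,0],"rot":[0,0,0]},{"offset":[0,0.006,0],"rot":[0,0,0]},{"offset":[0,0.008,0],"rot":[0,0,0]},{"offset":[0,0.008,0],"rot":[0,0,0]},{"offset":[0,0.008,0],"rot":[0,0,0]}]'
python3 - <<'E'
from h import *
for n in('wrist','side','scene'): snap(n,n+'11')
im=cv2.imread('pics/wrist11.png'); cv2.imwrite('pics/w11z.png',cv2.resize(im[0:200,140:480],None,fx=2.3,fy=2.3,interpolation=cv2.INTER_CUBIC))
im=cv2.imread('pics/side11.png')[130:320,150:370]; cv2.imwrite('pics/s11z.png',cv2.resize(im,None,fx=3,fy=3,interpolation=cv2.INTER_CUBIC))
E
```

```text
[  85.8 -206.2   50. ] [  89.4 -214.2   45. ]
time_s: 13.22
position: [0.5396, -0.1318, 0.0881]
orientation: [[0.999, -0.035, 0.002], [-0.035, -0.999, 0.003], [0.002, -0.003, -1.0]]
ft_force: [1.2, 9.7, 8.0]
finger_gap: 0.0174
```

View pics/w11z.png

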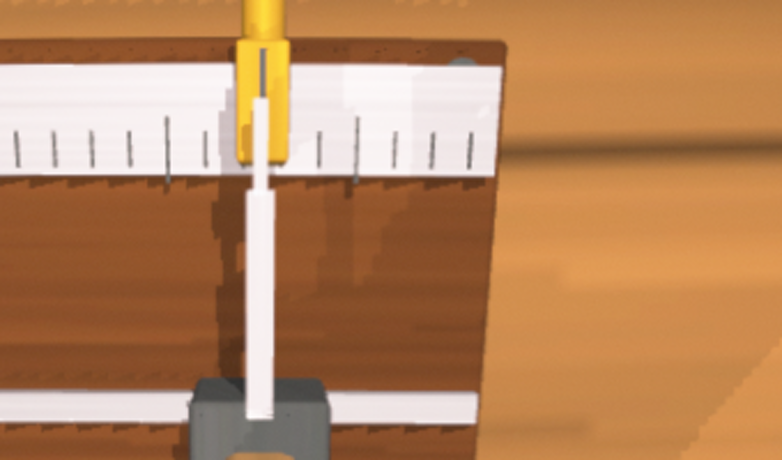

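View pics/s11z.png

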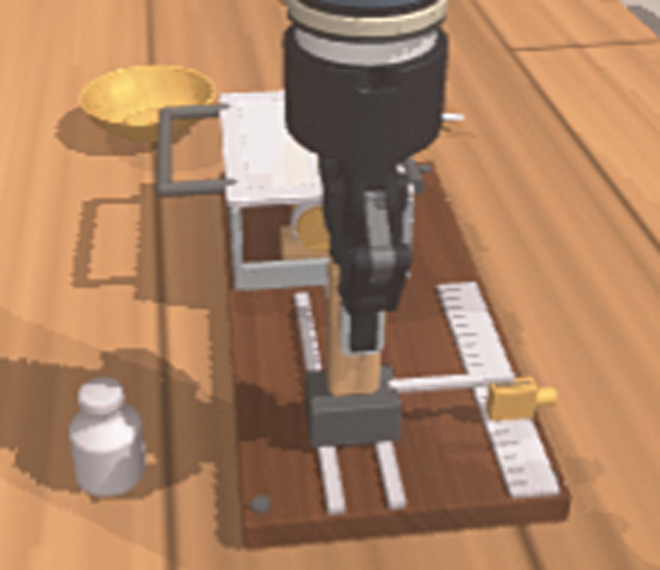

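The pointer sits on the rider's centre mark (x≈262 in the zoom), and the guard is still flat. I'll hold for about a second and check for creep before handing in.

```bash
python3 -m creep '[{"offset":[0,0,0],"rot":[0,0,0]},{"offset":[0,0,0],"rot":[0,0,0]},{"offset":[0,0,0],"rot":[0,0,0]},{"offset":[0,0,0],"rot":[0,0,0]},{"offset":[0,0,0],"rot":[0,0,0]},{"offset":[0,0,0],"rot":[0,0,0]},{"offset":[0,0,0],"rot":[0,0,0]},{"offset":[0,0,0],"rot":[0,0,0]}]'
python3 - <<'E'
from h import *
snap('wrist','wrist12')
im=cv2.imread('pics/wrist12.png'); cv2.imwrite('pics/w12z.png',cv2.resize(im[0:200,140:480],None,fx=2.3,fy=2.3,interpolation=cv2.INTER_CUBIC))
E
```

```text
time_s: 14.38
position: [0.5396, -0.1317, 0.0881]
orientation: [[0.999, -0.035, 0.002], [-0.035, -0.999, 0.003], [0.002, -0.003, -1.0]]
ft_force: [1.5, 9.9, 8.0]
finger_gap: 0.0174
```

View pics/w12z.png

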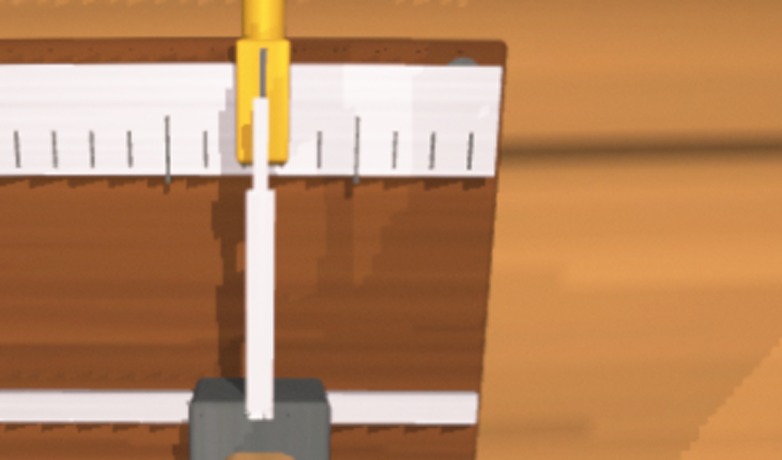

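The picture has not changed: the pointer is on the rider mark with no creep.

```bash
python3 -c "
from h import *
print(workorder.sign_off())"
```

```text
the job is handed in; nothing more can be done
None
```

The job is handed in with the gripper still holding the grip and the pointer over the rider; the station reports no verdict.

**What I did:**
- **Guard:** I gripped the handle bar and led the guard down its arc at about 0.65 rad/s, slower near the end. I pressed until I felt it on its stop (4.5 N upward) and only then let go.
- **Slide:** I gripped the wooden grip across its 18 mm side at 60 N and drew it out about 68 mm.

**Last checks (at 14.4 s):**
- **Pointer:** it lined up with the rider's centre mark to within about 1 mm in the wrist picture. Position and picture stayed the same over a one-second hold.
- **Pull:** the wrist read about 9.9 N along the draw, which fits the spring at 68 mm.
- **Guard and loose things:** the last side picture, about 1 s before hand-in, showed the guard flat, and the pan and weight where they had been. I did not measure their positions. The screwdriver lay in place in the picture taken just after the guard was lowered, and I did not check it again after the pull.

**Disagreements:** my first fit of the stand from the board's corners was about 4 mm off along the draw. I corrected it from the wrist camera before gripping the bar.

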